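# Latch an ingot mould shut

### The arm

A 6-joint arm with a two-finger parallel gripper is mounted at the origin on a cart in front of the work surface, level with it; the furniture and walls round the work are solid. World frame = base frame: x ahead of the robot, y to its left, z up, the work surface at z = 0. Lengths are in m, angles in rad, forces in N, time in s.
With the tool pointing down it reaches from about 0.325 to 0.9 m from the base axis. Payload 6.1 kg.
Tool frame: the origin (TCP) lies midway between the tips of the shut fingers; the grasp point (between the pads) lies 19 mm behind it (ctrl.hold_point_z is the distance from the TCP to the grasp point, in m); x points along the fingers, z is the direction in which the jaws open and shut, and the axes are right-handed (so a half turn about x gives the same grasp; the last joint's range is limited). The gripper opens to 87 mm and grips with 3 to 60 N. Pads are 19 mm wide; open, the fingers measure 117 mm over their backs; the gripper's body (75 mm by 190 mm) begins 51 mm behind the grasp point.
Start: joints at [-1.332, 0.22, 1.526, -0, 1.395, -0.126], TCP at [0.223, -0.584, 0.223] pointing down, gripper open.
Joint ranges: [-2.98, 2.98], [-0.91, 2.08], [0.09, 2.57], [-1.24, 4.39], [0.2, 2.65], [-2.68, 2.68]. Speed limits (rad/s): [2.57, 2.57, 3.01, 3.14, 3.14, 3.14].

### API

Orientations are given as a unit quaternion [x, y, z, w].
In Python, from bench import ctrl gives the robot as it stands.
- The arm moves only by the tool servo_tool, never from a script. Its argument "moves" is a list of rows, each an object with "grip": the opening, from 0 (shut) to 1 (fully open); "travel": the shift along the tool's x, y, z in mm, a list of three; "twist": the turn, a rotation vector about the tool's x, y, z in rad, a list of three. A call has 1 to 5 rows; each row is the pose to reach, as a shift and turn from the pose commanded when the call began, along the tool's axes at that moment; what a row does not reach only later rows make up. A row lasts 1/8 s, in which the tool goes at most 62.5 mm and 10.7 degrees, less where a joint would pass 70% of its speed; a pose out of reach is approached as far as the arm can. A call with a gripper value outside its range is refused whole. The fingers move at their own pace and stop on an object; the grip force is fixed at half the most. Time passes only in rows, so rows that repeat a pose let the fingers close. It gives the time, the measured TCP pose, the force and the opening at its end, in the units of the state.
- ctrl.read_state(): the state, without advancing time (a new reading comes with each control period).
- ctrl.capture(name): name is "scene" or "top" or "wrist"; returns a dict with "image" (420x560x3 uint8, red, green, blue), "fov_y" (degrees; the focal length in pixels is half the picture's height over the tangent of half this angle, whatever the lens; pixels are square), "cx", "cy" (the principal point, pixels), "k1" (the pictures are not rectified: a ray, as slopes to the right and down, at radius r is drawn at 1 + k1 r^2 times it, then the intrinsics apply), "R" (3x3) and "t" (3): a world point X has camera coordinates R X + t. Camera axes: x right, y down, z forward; pixel columns grow to the right and rows downward; lengths in m; the calibration is good to about 2 mm. A picture is of the moment at which its call begins. There is no depth.
- ctrl.hand_in(): hands the job in, once; it reports no verdict.
Trained networks look in the newest picture that a camera, given by its name, has taken for a name from the list of things; names that differ only in an ending like _2 or _b are one class to them, and where a whole thing is asked for, a point or a joint stands for the part that bears it (a point fixed in the world has none). Each returns a list of dicts, best first, with "score" (0 to 1); they miss things now and then, are a little off and sometimes report something else, mostly with a low value. They report only what shows in the picture. A call takes as long as a camera call.
- ctrl.masks_of(label, camera): "region" (420x560 bool, what is visible of it).
- ctrl.place_of(label, camera): "point" ([x, y, z] in m, in world coordinates, good to about 4 mm: a listed point, or the origin of a listed thing).
The state is a dict: "time": time; "qpos": joint angles; "dq": joint speeds; "effort": joint torques, N m; "position": TCP position; "tcp_rot": TCP orientation; "wrist_force": force on the tool from outside, world axes, zero at the start; "ft_torque": the same for the moment, N m; "finger_gap": opening from 0.0 (shut) to 1.0 (fully open).
Only numpy, scipy, OpenCV 4.12 (cv2) and the standard library are available. Lean on these libraries where they do the work, as an engineer would, in place of code of your own. Each camera call takes 0.05 s, during which the arm holds its last target. There are 200 camera calls.

### The job

Lock the small two-part ingot mould with its draw latch: tip the red lever over towards the keeper hook, lay the wire loop down over the hook and push its brass bar back until it seats firmly under the hook's lip, then swing the lever back over and press it fully home, flat, until the spring catch snaps over its end, so that the mould is drawn shut and locked. Be gentle: do not force the lever down beyond flat, which crushes the rubber rest under it, and leave the other things on the bench where they are.

Things in the scene. Friction and masses are not known exactly. Their poses are not given: they have to be found in the camera images.
- mould: two-part aluminium ingot mould on a dark steel base plate 190 x 76 x 8 mm that is fixed to the bench. Origin: underside centre of the plate; +x runs along the plate from the lever end to the keeper end, +y across it (the latch's hinge direction), z up. Fixed half: block 75 x 52 mm, x -30 to +45 mm, top at z 44 mm. Sliding half: 46 x 52 mm, x from 45 mm (shut) to 91 mm, top also at z 44 mm.
- lever_pivot (a point): axis of the red lever, 48 mm above the bench (mould frame x -5, y 0, z 48 mm); the axis runs along the mould's y
- lever_tip (a point): point on the red lever's centre line 60 mm from its axis, where it is well pinched across its 16 mm width or pushed. The lever is a 4 mm thick bar 16 mm wide that reaches 70 mm from its axis and ends in a steel wedge. When flat, it points to the mould's -x, its upper face at z 50 mm.
- lever (a joint): lever angle a, rad: 0 = flat on its rubber rest, locked, 1.57 = upright, 2.4 = furthest towards the keeper. The tip lies 60 mm from the axis at x = -60 cos a, z = 60 sin a mm. Stiff hinge: it stays where it is left (1.5 N at the tip moves it). With the loop hooked, closing takes up to about 6 N at the tip; dead centre is at 0.1 rad; below that the catch resists.
- loop (a joint): angle of the wire loop on the lever, rad. Elevation of the loop above the mould's +x direction = loop minus lever. Slightly stiff: it stays where left and turns along with the lever unless held; so if the lever is swung back while the bar only lies loosely beyond the hook, the bar is lifted off over the lip. Push the bar back under the lip first.
- loop_pin (a point): the loop's hinge pin, in the lever 18 mm from the lever's axis on the handle's side; the loop (52 mm wide over its two wires) turns up and down about it, its bar 80 mm away. With the lever at 2.05 rad or more the bar comes down clear of the hook's lip onto the top of the sliding half, 10 to 20 mm beyond its seat.
- loop_bar (a point): centre of the brass bar at the loop's end, 8 mm thick, 44 mm long across the mould. Once down, pushing its far side towards the lever slides it under the lip against the hook's post; the lever turns back to about 1.7 rad of itself as this is done (5 N); at the post the push stiffens, and above some 12 N the sliding half gives way and shifts towards shut, which does no harm.
- keeper_seat (a point): where the bar's centre rests in the keeper hook, 4 mm above the sliding half's top; moves with that half; axes as the mould's. The steel hook is 34 mm wide: a 6 mm thick post, its far face 4 mm on the lever's side of this point, and a lip on top reaching 1 mm past this point to +x, underside 5.5 mm and top 8.5 mm above it. The bar must lie on the post's +x side, under the lip.
- half (a joint): gap between the mould's halves, m: 0 = shut, about 0.005 at the start, at most 0.007; friction of 6 N and light springs hold it
- keeper (a joint): how far the spring-mounted keeper hook is drawn towards the lever, m: 0 = unloaded, about 0.004 with the latch locked; spring 8 N/mm
- rest (a joint): how far the sprung black rubber rest under the flat lever (10 mm round, at mould x -48 mm) is pressed down, m: 0 = unpressed. It yields above some 18 N at the lever's tip; about 26 N there force the lever 0.05 rad below flat, which is too much.
- catch (a joint): how far the spring catch (a 12 mm wide steel tongue on a post at the base plate's lever end, its tip over the flat lever's last 3 mm) is pushed back, m: 0 = at rest. The closing lever's wedge pushes it back by 1 to 3 mm against a rising load, most about 2 mm above flat: some 16 to 23 N at the tip, felt as a stiff stop; then it snaps over the lever's end. Not snapped, the lever rises again.
- oil_bottle: small cream oil bottle with a red tip, 39 x 39 x 98 mm, origin under its centre; bystander
- ring_clamp: wooden ring clamp, 25 x 110 x 18 mm, lying, origin under its centre; bystander
- steel_block: small grey steel bench block, 50 x 50 x 16 mm, origin under its centre; bystander

How it is judged:
By the outcome, as a careful person would: the job done as asked, in the order asked, and still so for the second after the job is handed in, with the robot touching nothing.
It also fails if it takes over 72 s, if anything falls off the work surface, if the arm or the gripper's body presses on something with over 40 N, if the wrist force passes 120 N, or if a joint passes its speed limit or range.

## Working session

There is one attempt and no reset: what is moved stays moved. The work goes in short steps, Python scripts to look and compute and a tool call to move; the robot and the scene stay as the last step left them, time stands still between calls to the robot, and variables do not carry over. Pictures are saved under pics/ and viewed, about 8 in all and at most 12, crops included, and the job is handed in when it is done.

Besides the shell and the picture viewer there is one more tool, called after "Emit:" by a JSON object that holds its "method" and its "body", one argument or row to a line. servo_tool: Moves the arm, as the interface text tells. Its arguments: {"type":"object","properties":{"moves":{"type":"array"}},"required":["moves"]}

```bash
ls; mkdir -p pics; python3 - <<'E'
from bench import ctrl
import cv2,numpy as np
s=ctrl.read_state();print(s)
for c in ["scene","top"]:
    d=ctrl.capture(c);cv2.imwrite(f"pics/{c}0.png",d["image"][:,:,::-1]);print(c,d["R"],d["t"])
    for l in ["mould","lever_pivot","lever_tip","loop_pin","loop_bar","keeper_seat","oil_bottle","ring_clamp","steel_block"]:
        r=ctrl.place_of(l,c);print(l,[(np.round(x["point"],4),round(x["score"],2)) for x in r[:2]])
E
```

```text
pics
{'time': 0.0, 'qpos': array([-1.33209512e+00,  2.21215705e-01,  1.52760764e+00,  8.18572011e-06,
        1.39470681e+00, -1.26110169e-01]), 'dq': array([ 1.25342571e-03, -5.11532266e-04,  9.49695116e-04, -9.54861862e-04,
        1.66278805e-06,  9.94596272e-04]), 'effort': array([ 4.42543123e-04, -4.94619477e+01, -3.87375534e+01,  7.00240466e-02,
        5.71579265e-02, -1.38328114e-04]), 'position': array([ 0.22282832, -0.58326407,  0.22144556]), 'tcp_rot': array([ 0.40146585,  0.58291142, -0.4005489 ,  0.58189349]), 'wrist_force': array([ 0.46047265, -0.48728936, -0.02951579]), 'ft_torque': array([ 0.02799656, -0.00418709,  0.03756528]), 'finger_gap': 0.9998996433468509}
scene [[-0.73542209 -0.67731262  0.02004885]
 [-0.42048029  0.43295337 -0.79733789]
 [ 0.5313668  -0.59481004 -0.60320008]] [0.41532128 0.39363603 0.47719317]
mould [(array([ 0.6028, -0.073 ,  0.0016]), 0.86)]
lever_pivot [(array([ 0.6062, -0.0706,  0.0505]), 0.87)]
lever_tip [(array([ 0.6122, -0.106 ,  0.1009]), 0.84), (array([ 6.045e-01, -7.220e-02, -3.000e-04]), 0.55)]
loop_pin [(array([ 0.6111, -0.0877,  0
[... 408 characters left out ...]
3791 -0.99998211 -0.00377877]
 [-0.99840309 -0.00441777 -0.0563183 ]
 [ 0.0563006   0.00403394 -0.99840571]] [-0.105267    0.69053478  1.01793332]
mould [(array([ 6.01e-01, -7.53e-02, -2.00e-04]), 0.73)]
lever_pivot [(array([ 0.6015, -0.0795,  0.0457]), 0.64)]
lever_tip [(array([ 0.6108, -0.1068,  0.0988]), 0.73)]
loop_pin [(array([ 0.6002, -0.087 ,  0.0627]), 0.6)]
loop_bar [(array([ 0.6028, -0.0784,  0.141 ]), 0.58)]
keeper_seat [(array([ 0.5837, -0.0034,  0.0475]), 0.61), (array([ 0.5986, -0.0795,  0.0452]), 0.32)]
oil_bottle [(array([ 7.169e-01, -3.015e-01,  7.000e-04]), 0.84)]
ring_clamp [(array([ 0.7614,  0.0649, -0.0055]), 0.64)]
steel_block [(array([ 0.7922, -0.1142, -0.0021]), 0.8)]
```

View pics/scene0.png

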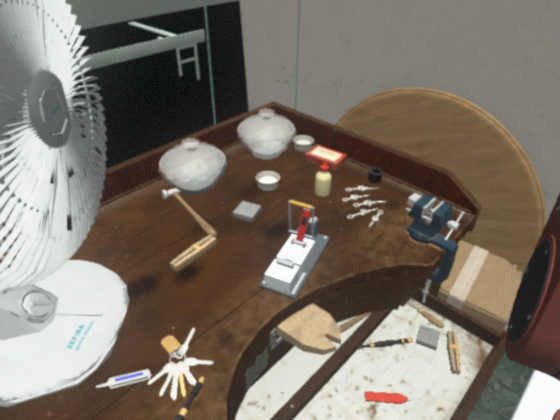

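View pics/top0.png

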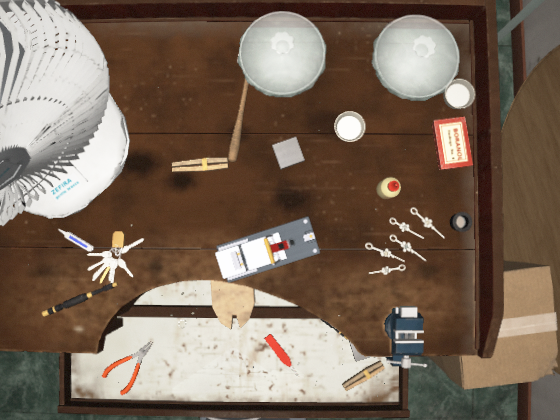

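The scene view shows the mould at about (295,262), its lever tipped towards −x and the loop standing up. In the top view it is at (267,248), with its keeper end to the left (+y). I'll write a helper and move above it for a closer wrist view.

```bash
cat > h.py <<'E'
import numpy as np, json, os
from scipy.spatial.transform import Rotation as Ro
from bench import ctrl
M=json.load(open('m.json')) if os.path.exists('m.json') else dict(o=[0.602,-0.074,0],yaw=107*np.pi/180)
o=np.array(M['o']);yaw=M['yaw']
mx=np.array([np.cos(yaw),np.sin(yaw),0]);my=np.array([-np.sin(yaw),np.cos(yaw),0])
B=np.array([mx,my,[0,0,1]]).T
def w2m(p): return B.T@(np.asarray(p)-o)*1000
def m2w(p): return o+B@(np.asarray(p)/1000)
def st():
    s=ctrl.read_state();print('t',round(s['time'],2),'tcp_m',w2m(s['position']).round(1),'Fm',(B.T@s['wrist_force']).round(1),'gap',round(s['finger_gap'],3));return s
def go(pm,s=None,sign=None):
    "travel/twist to bring TCP to mould point pm (mm), tool x down, tool z along +-mould y"
    s=s or ctrl.read_state();R=Ro.from_quat(s['tcp_rot']);Rm=R.as_matrix()
    best=None
    for g in ([sign] if sign else [1,-1]):
        x=np.array([0,0,-1.]);z=g*my;T=np.array([x,np.cross(z,x),z]).T
        tw=(R.inv()*Ro.from_matrix(T)).as_rotvec()
        if best is None or np.linalg.norm(tw)<np.linalg.norm(best[0]):best=(tw,g)
    tr=Rm.T@(m2w(pm)-s['position'])*1000
    print('go',pm,'travel',tr.round(1),'twist',best[0].round(3),'sign',best[1])
E
python3 - <<'E'
from h import *
s=st();go([-20,0,260],s);print(Ro.from_quat(s['tcp_rot']).as_matrix().round(2));go([-20,0,260],s,-1);go([-20,0,260],s,1)
E
```

```text
t 1.0 tcp_m [-376.8  511.6  222.5] Fm [-0.1  0.1 -0.4] gap 1.007
go [-20, 0, 260] travel [ -37.5  534.6 -321.2] twist [-1.503 -0.     0.   ] sign -1
[[-0.    0.93  0.36]
 [-0.    0.36 -0.93]
 [-1.   -0.    0.  ]]
go [-20, 0, 260] travel [ -37.5  534.6 -321.2] twist [-1.503 -0.     0.   ] sign -1
go [-20, 0, 260] travel [ -37.5  534.6 -321.2] twist [1.639 0.    0.   ] sign 1
```

Emit:
{"method": "servo_tool", "body": {
  "moves": [
    {"grip": 0, "travel": [-38, 535, -321], "twist": [-1.503, 0, 0]},
    {"grip": 0, "travel": [-38, 535, -321], "twist": [-1.503, 0, 0]},
    {"grip": 0, "travel": [-38, 535, -321], "twist": [-1.503, 0, 0]},
    {"grip": 0, "travel": [-38, 535, -321], "twist": [-1.503, 0, 0]},
    {"grip": 0, "travel": [-38, 535, -321], "twist": [-1.503, 0, 0]}
  ]
}}

```text
time: 1.62
position: [0.4166, -0.3369, 0.242]
tcp_rot: [0.092, 0.701, -0.093, 0.701]
wrist_force: [1.0, 0.2, 0.8]
finger_gap: 0.521
```

```bash
python3 -c "
from h import *
s=st();go([-20,0,260],s)"
```

```text
t 1.62 tcp_m [-197.2  254.1  242. ] Fm [-0.1 -1.   0.8] gap 0.521
go [-20, 0, 260] travel [-18.  285.  121.4] twist [-0.559  0.001  0.001] sign -1
```

Emit:
{"method": "servo_tool", "body": {
  "moves": [
    {"grip": 0, "travel": [-18, 285, 121], "twist": [-0.559, 0, 0]},
    {"grip": 0, "travel": [-18, 285, 121], "twist": [-0.559, 0, 0]},
    {"grip": 0, "travel": [-18, 285, 121], "twist": [-0.559, 0, 0]},
    {"grip": 0, "travel": [-18, 285, 121], "twist": [-0.559, 0, 0]},
    {"grip": 0, "travel": [-18, 285, 121], "twist": [-0.559, 0, 0]}
  ]
}}

```text
time: 2.25
position: [0.609, -0.094, 0.2599]
tcp_rot: [-0.103, 0.699, 0.102, 0.7]
wrist_force: [-0.1, -0.9, -0.3]
finger_gap: 0.015
```

```bash
python3 - <<'E'
from h import *
import cv2
s=st();go([-20,0,260],s)
d=ctrl.capture("wrist");cv2.imwrite("pics/w1.png",d["image"][:,:,::-1])
print(d['fov_y'],d['k1'],d['cx'],d['cy']);C=-d['R'].T@d['t'];print('cam',w2m(C),(B.T@d['R'].T).round(2))
for l in ["mould","lever_pivot","lever_tip","loop_pin","loop_bar","keeper_seat"]:
    print(l,[(w2m(x["point"]).round(1),round(x["score"],2)) for x in ctrl.place_of(l,"wrist")[:2]])
E
```

```text
t 2.25 tcp_m [-21.2  -0.9 259.9] Fm [-0.9  0.3 -0.3] gap 0.015
go [-20, 0, 260] travel [-0.1  1.2 -0.9] twist [-0.006  0.001  0.   ] sign -1
70.03400400462306 -0.014867160922975636 274.77471741896636 209.75199136673496
cam [ 57.7400071   -0.95777562 421.26239925] [[-0.01 -0.96 -0.29]
 [-1.    0.01  0.  ]
 [ 0.    0.29 -0.96]]
mould [(array([3. , 1.7, 4.1]), 0.82), (array([-8.790e+01, -1.701e+02,  1.000e-01]), 0.38)]
lever_pivot []
lever_tip [(array([-34.1,   1.8,  98.9]), 0.97)]
loop_pin []
loop_bar [(array([ -6.2,   1. , 142.1]), 0.64), (array([ 2.3,  0.6, 48.2]), 0.28)]
keeper_seat [(array([72. ,  0.1, 48.4]), 0.9)]
```

View pics/w1.png

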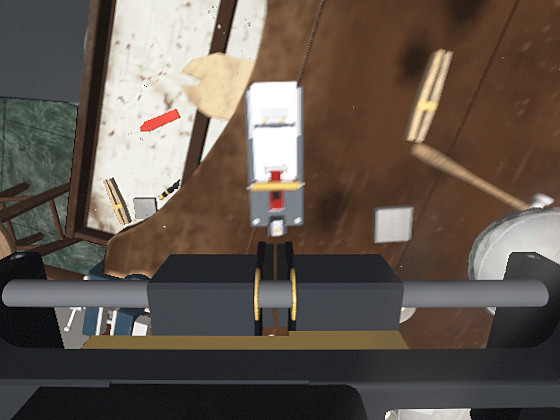

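The mould lies at (248–303, 82–237) in the wrist view, nearly aligned with the tool. I'll overlay the model to refine its pose.

```bash
cat >> h.py <<'E'
def proj(d,pw):
    pc=d['R']@np.asarray(pw)+d['t'];s=pc[:2]/pc[2];s=s*(1+d['k1']*(s@s))
    f=d['image'].shape[0]/2/np.tan(np.radians(d['fov_y'])/2);return s*f+np.array([d['cx'],d['cy']])
E
cat > ov.py <<'E'
from h import *
import cv2
def overlay(d,fn,box,k,gap=5,a=None,el=None):
    x0,y0,x1,y1=box
    im=cv2.resize(np.ascontiguousarray(d['image'][y0:y1,x0:x1,::-1]),None,fx=k,fy=k,interpolation=cv2.INTER_CUBIC)
    P=lambda p:tuple(int(v) for v in ((proj(d,m2w(p))-[x0,y0])*k+k/2))
    def rect(xa,xb,h,z,c):
        q=[P((x,y,z)) for x,y in((xa,-h),(xb,-h),(xb,h),(xa,h))]
        for i in range(4):cv2.line(im,q[i],q[(i+1)%4],c,1)
    rect(-95,95,38,8,(0,255,0));rect(-30,45,26,44,(255,0,255));rect(45+gap,91+gap,26,44,(255,255,0))
    cv2.imwrite(fn,im)
E
python3 - <<'E'
from ov import *
d=ctrl.capture("wrist");overlay(d,"pics/o1.png",(235,70,325,245),3.4)
E
```

```text
(no output)
```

View pics/o1.png

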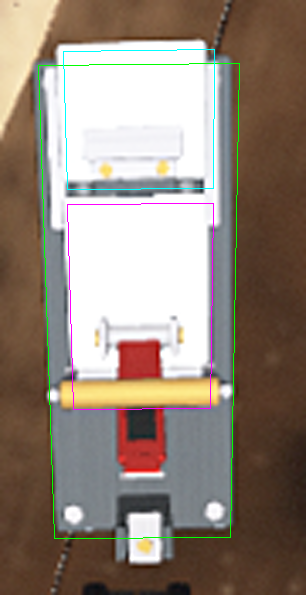

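```bash
python3 - <<'E'
import h,json
from h import *
from scipy.optimize import least_squares
d=ctrl.capture("wrist")
k=3.4
obs=[((-95,38,8),(57,528)),((-95,-38,8),(229,522)),((95,38,8),(39,65)),((45,26,44),(66,197)),((45,-26,44),(212,192))]
def f(p,show=0):
    h.yaw=p[2];y=p[2]
    b=np.array([[np.cos(y),-np.sin(y),0],[np.sin(y),np.cos(y),0],[0,0,1]])
    r=[]
    for m,c in obs:
        r.append((proj(d,np.array([p[0],p[1],p[3]])+b@np.array(m)/1000)-np.array([235,70]))*k+k/2-np.array(c))
    return np.append(np.ravel(r),p[3]/0.002*2)
s=least_squares(f,[.602,-.074,1.867,0],x_scale=[.001,.001,.01,.001])
print(s.x,np.degrees(s.x[2]),s.fun.round(1))
json.dump(dict(o=[s.x[0],s.x[1],0],yaw=s.x[2]),open('m.json','w'))
E
python3 - <<'E'
from ov import *
st()
for c in ["wrist","top","scene"]:
    d=ctrl.capture(c)
    for l in ["mould","lever_tip","loop_bar","keeper_seat"]:
        print(c,l,[(w2m(x["point"]).round(1),round(x["score"],2)) for x in ctrl.place_of(l,c)[:1]])
    if c=="top": overlay(d,"pics/o2.png",(200,205,330,290),6)
E
```

```text
[ 0.60110994 -0.07151378  1.87601244 -0.00545779] 107.48759523617825 [-0.2  0.7  2.6  3.8 -1.9 -5.   1.1 -0.4 -1.3  2.  -5.5]
t 2.7 tcp_m [-26.3   1.9 259.6] Fm [-0.   0.2  0. ] gap 0.006
wrist mould [(array([ 0.4,  2. , -0.8]), 0.79)]
wrist lever_tip [(array([-37.9,   0.6,  96. ]), 0.96)]
wrist loop_bar [(array([ -6.9,  -1.1, 141.5]), 0.78)]
wrist keeper_seat [(array([65.6,  1.5, 47.5]), 0.91)]
top mould []
top lever_tip []
top loop_bar []
top keeper_seat []
scene mould [(array([ 1.3, -4.4, -0.1]), 0.73)]
scene lever_tip [(array([-34.9,   0.4,  99. ]), 0.76)]
scene loop_bar [(array([ -6. ,   3.6, 143.8]), 0.79)]
scene keeper_seat [(array([69.9,  2.3, 52.4]), 0.65)]
```

View pics/o2.png

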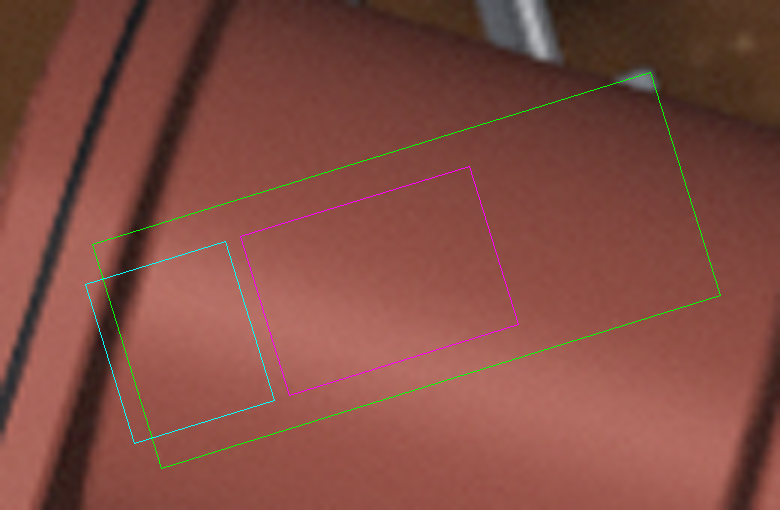

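```bash
python3 -c "
from h import *
s=st();go([-75,0,93],s)"
```

```text
t 3.45 tcp_m [-25.2   0.8 259.5] Fm [-0.3  0.4  0.4] gap 0.003
go [-75, 0, 93] travel [166.5 -49.8   1.5] twist [-0.015  0.    -0.   ] sign -1
```

Emit:
{"method": "servo_tool", "body": {
  "moves": [
    {"grip": 0, "travel": [30, -50, 1.5], "twist": [-0.015, 0, 0]},
    {"grip": 0, "travel": [75, -50, 1.5], "twist": [-0.015, 0, 0]},
    {"grip": 0, "travel": [120, -50, 1.5], "twist": [-0.015, 0, 0]},
    {"grip": 0, "travel": [166.5, -50, 1.5], "twist": [-0.015, 0, 0]},
    {"grip": 0, "travel": [166.5, -50, 1.5], "twist": [-0.015, 0, 0]}
  ]
}}

```text
time: 4.08
position: [0.62, -0.142, 0.0882]
tcp_rot: [-0.106, 0.702, 0.109, 0.696]
wrist_force: [-0.2, -0.9, -0.6]
finger_gap: 0.005
```

Emit:
{"method": "servo_tool", "body": {
  "moves": [
    {"grip": 0, "travel": [0, 15, 0], "twist": [0, 0, 0]},
    {"grip": 0, "travel": [0, 27, 0], "twist": [0, 0, 0]},
    {"grip": 0, "travel": [0, 38, 0], "twist": [0, 0, 0]},
    {"grip": 0, "travel": [0, 49, 0], "twist": [0, 0, 0]},
    {"grip": 0, "travel": [0, 60, 0], "twist": [0, 0, 0]}
  ]
}}

```text
time: 4.7
position: [0.6054, -0.0851, 0.0934]
tcp_rot: [-0.108, 0.699, 0.108, 0.699]
wrist_force: [1.0, -1.0, 1.0]
finger_gap: 0.003
```

```bash
python3 -c "
from h import *
s=st();go([18,0,93],s)
for c in ['wrist','scene']:
  ctrl.capture(c)
  for l in ['lever_tip','loop_bar']: print(c,l,[(w2m(x['point']).round(1),round(x['score'],2)) for x in ctrl.place_of(l,c)[:1]])"
```

```text
t 4.7 tcp_m [-14.3  -0.   93.4] Fm [-1.3 -0.6  1. ] gap 0.003
go [18, 0, 93] travel [ 0.4 32.3 -0. ] twist [0. 0. 0.] sign -1
wrist lever_tip [(array([ -0.9,   0.2, 104.8]), 0.64)]
wrist loop_bar [(array([ 49.6,   1.8, 123. ]), 0.84)]
scene lever_tip [(array([  3.7,  -0.3, 106.3]), 0.84)]
scene loop_bar []
```

Emit:
{"method": "servo_tool", "body": {
  "moves": [
    {"grip": 0, "travel": [0, 7, 0], "twist": [0, 0, 0]},
    {"grip": 0, "travel": [0, 14, 0], "twist": [0, 0, 0]},
    {"grip": 0, "travel": [0, 21, 0], "twist": [0, 0, 0]},
    {"grip": 0, "travel": [0, 27, 0], "twist": [0, 0, 0]},
    {"grip": 0, "travel": [0, 32, 0], "twist": [0, 0, 0]}
  ]
}}

```text
time: 5.62
position: [0.5959, -0.055, 0.0932]
tcp_rot: [-0.108, 0.699, 0.108, 0.699]
wrist_force: [-0.0, -1.4, -0.0]
finger_gap: 0.005
```

Emit:
{"method": "servo_tool", "body": {
  "moves": [
    {"grip": 0, "travel": [0, 0, 0], "twist": [0, 0, 0]},
    {"grip": 0, "travel": [-30, -15, 0], "twist": [0, 0, 0]},
    {"grip": 0, "travel": [-60, -15, 0], "twist": [0, 0, 0]},
    {"grip": 0, "travel": [-60, 25, 0], "twist": [0, 0, 0]},
    {"grip": 0, "travel": [-60, 66, 0], "twist": [0, 0, 0]}
  ]
}}

```text
time: 6.25
position: [0.5761, 0.0078, 0.1537]
tcp_rot: [-0.107, 0.699, 0.107, 0.699]
wrist_force: [0.3, -0.3, -0.4]
finger_gap: 0.006
```

```bash
python3 -c "
from h import *
import cv2
s=st();go([84,0,95],s)
for c in ['wrist','scene']:
  d=ctrl.capture(c)
  if c=='scene': cv2.imwrite('pics/s2.png',cv2.resize(d['image'][170:320,220:370,::-1],None,fx=4,fy=4,interpolation=2))
  for l in ['lever_tip','loop_bar','keeper_seat','loop_pin']: print(c,l,[(w2m(x['point']).round(1),round(x['score'],2)) for x in ctrl.place_of(l,c)[:1]])"
```

```text
t 6.25 tcp_m [ 83.2  -0.  153.7] Fm [-0.4 -0.2 -0.4] gap 0.006
go [84, 0, 95] travel [58.7  0.8 -0.1] twist [-0.001  0.001 -0.   ] sign -1
wrist lever_tip []
wrist loop_bar [(array([86.5,  1.2, 74.4]), 0.55)]
wrist keeper_seat [(array([66.5,  0.7, 49.3]), 0.72)]
wrist loop_pin []
scene lever_tip [(array([70.4, -0.2, 48.4]), 0.66)]
scene loop_bar [(array([85.3,  4.2, 76.9]), 0.56)]
scene keeper_seat [(array([71.2,  3. , 51.9]), 0.42)]
scene loop_pin [(array([ 1. , -1.1, 62.6]), 0.58)]
```

View pics/s2.png

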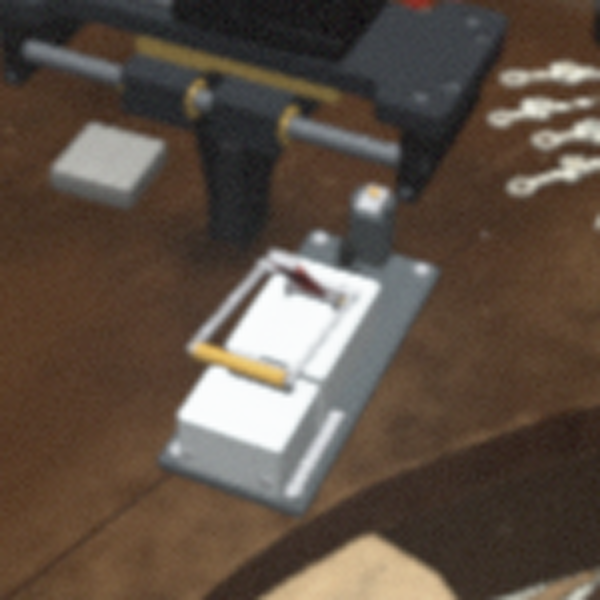

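The bar hangs over the sliding half at about (240,365) in the crop, beyond the hook, as expected. Now press it down.

Emit:
{"method": "servo_tool", "body": {
  "moves": [
    {"grip": 0, "travel": [40, 3, 0], "twist": [0, 0, 0]},
    {"grip": 0, "travel": [72, 3, 0], "twist": [0, 0, 0]},
    {"grip": 0, "travel": [82, 3, 0], "twist": [0, 0, 0]},
    {"grip": 0, "travel": [91, 3, 0], "twist": [0, 0, 0]},
    {"grip": 0, "travel": [99, 3, 0], "twist": [0, 0, 0]}
  ]
}}

```text
time: 7.38
position: [0.5763, 0.0099, 0.0548]
tcp_rot: [-0.108, 0.698, 0.107, 0.7]
wrist_force: [-0.5, -0.0, -1.1]
finger_gap: 0.008
```

```bash
python3 -c "
from h import *
s=st()
for c in ['wrist','scene']:
  d=ctrl.capture(c)
  for l in ['lever_tip','loop_bar','keeper_seat','loop_pin']: print(c,l,[(w2m(x['point']).round(1),round(x['score'],2)) for x in ctrl.place_of(l,c)[:1]])"
```

```text
t 7.38 tcp_m [85.2 -0.8 54.8] Fm [ 0.1  0.5 -1.1] gap 0.008
wrist lever_tip []
wrist loop_bar []
wrist keeper_seat []
wrist loop_pin []
scene lever_tip []
scene loop_bar [(array([83.9,  3.4, 47.3]), 0.54)]
scene keeper_seat [(array([82.3,  4.9, 48.4]), 0.49)]
scene loop_pin []
```

Emit:
{"method": "servo_tool", "body": {
  "moves": [
    {"grip": 0, "travel": [1.5, 0, 0], "twist": [0, 0, 0]},
    {"grip": 0, "travel": [3, 0, 0], "twist": [0, 0, 0]},
    {"grip": 0, "travel": [3, 0, 0], "twist": [0, 0, 0]}
  ]
}}

```text
time: 8.25
position: [0.5755, 0.0102, 0.052]
tcp_rot: [-0.108, 0.699, 0.108, 0.699]
wrist_force: [-2.6, -0.3, 6.7]
finger_gap: 0.007
```

Emit:
{"method": "servo_tool", "body": {
  "moves": [
    {"grip": 0, "travel": [0, 0, 0], "twist": [0, 0, 0]},
    {"grip": 0, "travel": [-30, 0, 0], "twist": [0, 0, 0]},
    {"grip": 0, "travel": [-30, 26, -1], "twist": [0, 0, 0]},
    {"grip": 0, "travel": [-12, 26, -1], "twist": [0, 0, 0]},
    {"grip": 0, "travel": [-12, 26, -1], "twist": [0, 0, 0]}
  ]
}}

```text
time: 8.88
position: [0.5644, 0.0346, 0.0605]
tcp_rot: [-0.107, 0.7, 0.108, 0.697]
wrist_force: [-1.2, -1.0, 1.2]
finger_gap: 0.009
```

```bash
python3 -c "
from h import *
import cv2
s=st()
for c in ['wrist','scene']:
  d=ctrl.capture(c)
  if c=='scene': cv2.imwrite('pics/s3.png',cv2.resize(d['image'][170:320,220:370,::-1],None,fx=4,fy=4,interpolation=2))
  for l in ['lever_tip','loop_bar','keeper_seat','loop_pin']: print(c,l,[(w2m(x['point']).round(1),round(x['score'],2)) for x in ctrl.place_of(l,c)[:1]])"
```

```text
t 8.88 tcp_m [112.3   3.1  60.5] Fm [-0.6  1.4  1.2] gap 0.009
wrist lever_tip []
wrist loop_bar []
wrist keeper_seat []
wrist loop_pin []
scene lever_tip []
scene loop_bar [(array([85.2,  2.1, 47.6]), 0.47)]
scene keeper_seat [(array([66.7,  1.4, 48.9]), 0.52)]
scene loop_pin []
```

Emit:
{"method": "servo_tool", "body": {
  "moves": [
    {"grip": 0, "travel": [14, 0, 3], "twist": [0, 0, 0]},
    {"grip": 0, "travel": [14, -10, 3], "twist": [0, 0, 0]},
    {"grip": 0, "travel": [14, -15, 3], "twist": [0, 0, 0]},
    {"grip": 0, "travel": [14, -19, 3], "twist": [0, 0, 0]},
    {"grip": 0, "travel": [14, -22, 3], "twist": [0, 0, 0]}
  ]
}}

```text
time: 10.0
position: [0.5749, 0.0158, 0.0484]
tcp_rot: [-0.106, 0.7, 0.108, 0.698]
wrist_force: [-1.1, 7.2, -1.3]
finger_gap: 0.006
```

```bash
python3 -c "
from h import *
s=st()
for c in ['scene']:
  d=ctrl.capture(c)
  for l in ['lever_tip','loop_bar','keeper_seat','loop_pin']: print(c,l,[(w2m(x['point']).round(1),round(x['score'],2)) for x in ctrl.place_of(l,c)[:1]])"
```

```text
t 10.0 tcp_m [91.2 -1.3 48.4] Fm [ 7.2 -1.1 -1.3] gap 0.006
scene lever_tip [(array([76. ,  4. , 49.8]), 0.56)]
scene loop_bar [(array([78.3,  5.9, 48.9]), 0.57)]
scene keeper_seat [(array([71.4,  3.5, 48.6]), 0.6)]
scene loop_pin []
```

Emit:
{"method": "servo_tool", "body": {
  "moves": [
    {"grip": 0, "travel": [0, -2, 0], "twist": [0, 0, 0]},
    {"grip": 0, "travel": [0, -4, 0], "twist": [0, 0, 0]},
    {"grip": 0, "travel": [0, -6, 0], "twist": [0, 0, 0]}
  ]
}}

```text
time: 10.62
position: [0.5769, 0.01, 0.0485]
tcp_rot: [-0.107, 0.699, 0.108, 0.698]
wrist_force: [-1.1, 5.7, -1.7]
finger_gap: 0.007
```

Emit:
{"method": "servo_tool", "body": {
  "moves": [
    {"grip": 0, "travel": [0, -1, 0], "twist": [0, 0, 0]},
    {"grip": 0, "travel": [0, -2, 0], "twist": [0, 0, 0]}
  ]
}}

```text
time: 10.88
position: [0.5775, 0.0081, 0.0485]
tcp_rot: [-0.107, 0.699, 0.108, 0.698]
wrist_force: [-1.2, 6.0, -0.5]
finger_gap: 0.004
```

```bash
python3 -c "
from h import *
s=st()"
```

```text
t 10.88 tcp_m [83.  -1.4 48.5] Fm [ 6.1 -0.7 -0.5] gap 0.004
```

Emit:
{"method": "servo_tool", "body": {
  "moves": [
    {"grip": 0, "travel": [0, -1, 0], "twist": [0, 0, 0]},
    {"grip": 0, "travel": [0, -2, 0], "twist": [0, 0, 0]}
  ]
}}

```text
time: 11.12
position: [0.5781, 0.0063, 0.0485]
tcp_rot: [-0.107, 0.699, 0.108, 0.698]
wrist_force: [-1.8, 7.2, -2.0]
finger_gap: 0.003
```

Emit:
{"method": "servo_tool", "body": {
  "moves": [
    {"grip": 0, "travel": [0, -1, 0], "twist": [0, 0, 0]},
    {"grip": 0, "travel": [0, -1, 0], "twist": [0, 0, 0]}
  ]
}}

```text
time: 11.38
position: [0.5782, 0.0059, 0.0485]
tcp_rot: [-0.106, 0.7, 0.109, 0.698]
wrist_force: [-1.9, 8.6, -0.6]
finger_gap: 0.002
```

Emit:
{"method": "servo_tool", "body": {
  "moves": [
    {"grip": 0, "travel": [0, -1, 0], "twist": [0, 0, 0]},
    {"grip": 0, "travel": [0, -1, 0], "twist": [0, 0, 0]}
  ]
}}

```text
time: 11.62
position: [0.5783, 0.0055, 0.0485]
tcp_rot: [-0.106, 0.7, 0.109, 0.698]
wrist_force: [-2.6, 10.4, 0.2]
finger_gap: 0.008
```

Emit:
{"method": "servo_tool", "body": {
  "moves": [
    {"grip": 0, "travel": [0, -1, 0], "twist": [0, 0, 0]},
    {"grip": 0, "travel": [0, -2, 0], "twist": [0, 0, 0]},
    {"grip": 0, "travel": [0, -2, 0], "twist": [0, 0, 0]}
  ]
}}

```text
time: 12.0
position: [0.5787, 0.0043, 0.0485]
tcp_rot: [-0.106, 0.7, 0.109, 0.698]
wrist_force: [-2.8, 11.9, 1.3]
finger_gap: 0.004
```

```bash
python3 -c "
from h import *
import cv2
s=st()
d=ctrl.capture('scene')
cv2.imwrite('pics/s4.png',cv2.resize(d['image'][200:300,240:340,::-1],None,fx=6,fy=6,interpolation=2))
for l in ['lever_tip','loop_bar','keeper_seat','loop_pin']: print(l,[(w2m(x['point']).round(1),round(x['score'],2)) for x in ctrl.place_of(l,'scene')[:1]])"
```

```text
t 12.0 tcp_m [79.  -1.4 48.5] Fm [12.2 -0.9  1.3] gap 0.004
lever_tip []
loop_bar [(array([69.4,  5.1, 47.2]), 0.63)]
keeper_seat [(array([69.1, -0.8, 51.4]), 0.63)]
loop_pin []
```

View pics/s4.png

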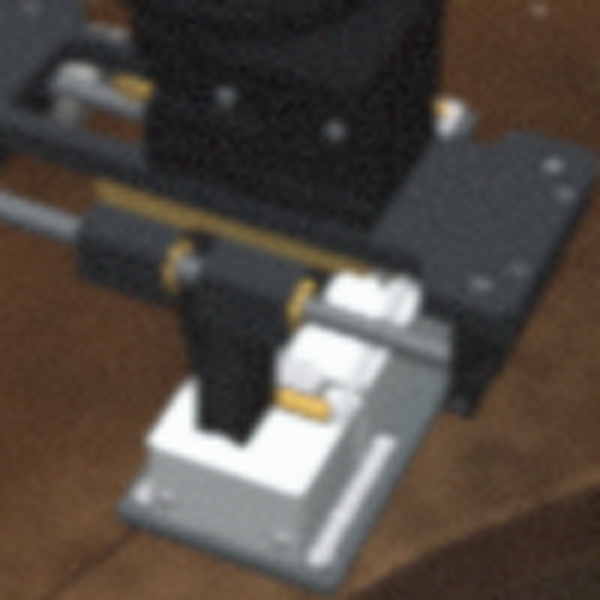

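The bar at (300,402) lies right against the hook at (310,375), and the push force has stiffened to 12 N, so it's seated. Back off, rise and go round to the lever's keeper side.

Emit:
{"method": "servo_tool", "body": {
  "moves": [
    {"grip": 0, "travel": [0, 15, 0], "twist": [0, 0, 0]},
    {"grip": 0, "travel": [-50, 17, -1], "twist": [0, 0, 0]},
    {"grip": 0, "travel": [-110, 17, -1], "twist": [0, 0, 0]},
    {"grip": 0, "travel": [-115, -30, -1], "twist": [0, 0, 0]},
    {"grip": 0, "travel": [-115, -34, -1], "twist": [0, 0, 0]}
  ]
}}

```text
time: 12.88
position: [0.5911, -0.0341, 0.1662]
tcp_rot: [-0.108, 0.698, 0.106, 0.7]
wrist_force: [-0.4, 0.3, -1.2]
finger_gap: 0.007
```

```bash
python3 -c "
from h import *
import cv2
s=st();go([45,0,103],s)
for c in ['wrist','scene']:
  d=ctrl.capture(c)
  if c=='scene': cv2.imwrite('pics/s5.png',cv2.resize(d['image'][200:300,240:340,::-1],None,fx=6,fy=6,interpolation=2))
  for l in ['lever_tip','loop_bar','keeper_seat','loop_pin']: print(c,l,[(w2m(x['point']).round(1),round(x['score'],2)) for x in ctrl.place_of(l,c)[:1]])"
```

```text
t 12.88 tcp_m [ 38.7  -1.7 166.2] Fm [ 0.4  0.3 -1.2] gap 0.007
go [45, 0, 103] travel [63.2  6.5 -2. ] twist [-0.002  0.003  0.003] sign -1
wrist lever_tip []
wrist loop_bar [(array([65.9,  0.4, 46.7]), 0.82)]
wrist keeper_seat [(array([-1.3,  4.3,  3. ]), 0.36)]
wrist loop_pin []
scene lever_tip [(array([-25.2,   3.4, 103.3]), 0.82)]
scene loop_bar [(array([68. ,  5.1, 47.4]), 0.66)]
scene keeper_seat [(array([66.5,  3.3, 50.9]), 0.56)]
scene loop_pin [(array([-17.2,  -3.4,  60.9]), 0.72)]
```

View pics/s5.png

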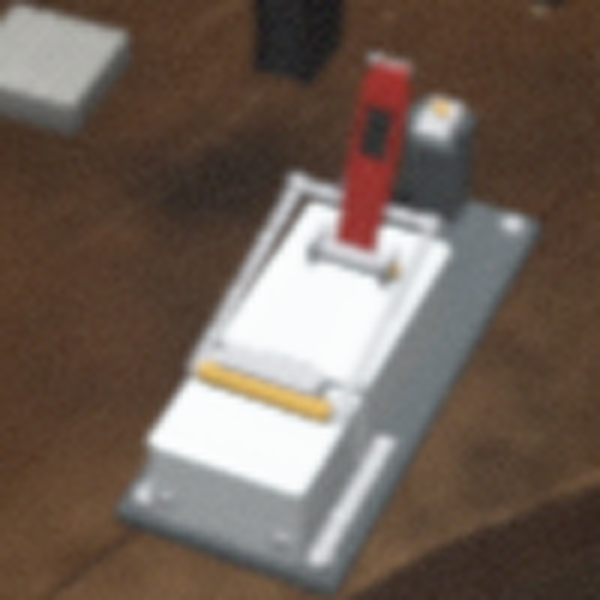

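The bar sits at (265,390) against the hook, the lever stands near a≈1.2, and the loop lies flat. Now swing the lever back along its arc.

Emit:
{"method": "servo_tool", "body": {
  "moves": [
    {"grip": 0, "travel": [40, 0, -2], "twist": [0, 0, 0]},
    {"grip": 0, "travel": [66, 0, -2], "twist": [0, 0, 0]},
    {"grip": 0, "travel": [66, -25, -2], "twist": [0, 0, 0]},
    {"grip": 0, "travel": [66, -44, -2], "twist": [0, 0, 0]},
    {"grip": 0, "travel": [66, -47, -2], "twist": [0, 0, 0]}
  ]
}}

```text
time: 14.0
position: [0.6034, -0.0793, 0.0998]
tcp_rot: [-0.107, 0.698, 0.106, 0.7]
wrist_force: [0.4, 0.8, 0.2]
finger_gap: 0.004
```

```bash
python3 -c "
from h import *
s=st();go([-18.6,0,98],s)"
```

```text
t 14.0 tcp_m [-8.1  0.2 99.8] Fm [ 0.7 -0.6  0.2] gap 0.004
go [-18.6, 0, 98] travel [  1.9 -10.5   0.2] twist [-0.002  0.003  0.002] sign -1
```

Emit:
{"method": "servo_tool", "body": {
  "moves": [
    {"grip": 0, "travel": [2, -10.5, 0], "twist": [0, 0, 0]},
    {"grip": 0, "travel": [4.5, -15.5, 0], "twist": [0, 0, 0]},
    {"grip": 0, "travel": [7.5, -20, 0], "twist": [0, 0, 0]},
    {"grip": 0, "travel": [11, -24, 0], "twist": [0, 0, 0]},
    {"grip": 0, "travel": [15, -28, 0], "twist": [0, 0, 0]}
  ]
}}

```text
time: 14.62
position: [0.6109, -0.1039, 0.0835]
tcp_rot: [-0.108, 0.698, 0.107, 0.699]
wrist_force: [1.1, 2.1, 4.6]
finger_gap: 0.005
```

```bash
python3 -c "
from h import *
import cv2
s=st();go([-42.8,0,76],s)
for c in ['wrist','scene']:
  d=ctrl.capture(c)
  for l in ['lever_tip','loop_bar','keeper_seat','loop_pin']: print(c,l,[(w2m(x['point']).round(1),round(x['score'],2)) for x in ctrl.place_of(l,c)[:1]])"
```

```text
t 14.62 tcp_m [-33.9   0.4  83.5] Fm [ 1.7 -1.7  4.6] gap 0.005
go [-42.8, 0, 76] travel [ 7.6 -8.9  0.4] twist [0.001 0.002 0.001] sign -1
wrist lever_tip []
wrist loop_bar [(array([60. , -1.7, 47.6]), 0.65)]
wrist keeper_seat [(array([62.3,  0.5, 50.2]), 0.79)]
wrist loop_pin []
scene lever_tip [(array([-48. ,  -0.8,  86.1]), 0.78)]
scene loop_bar [(array([62.4,  3.9, 49. ]), 0.69)]
scene keeper_seat [(array([61.9,  1.6, 49. ]), 0.62)]
scene loop_pin [(array([-23.7,  -1.2,  57.3]), 0.6)]
```

Emit:
{"method": "servo_tool", "body": {
  "moves": [
    {"grip": 0, "travel": [4, -4, 0], "twist": [0, 0, 0]},
    {"grip": 0, "travel": [8.5, -6.5, 0], "twist": [0, 0, 0]},
    {"grip": 0, "travel": [13.5, -9, 0], "twist": [0, 0, 0]},
    {"grip": 0, "travel": [18.5, -11.5, 0], "twist": [0, 0, 0]},
    {"grip": 0, "travel": [22.5, -12.5, 0], "twist": [0, 0, 0]}
  ]
}}

```text
time: 15.75
position: [0.6137, -0.1156, 0.0599]
tcp_rot: [-0.108, 0.699, 0.108, 0.699]
wrist_force: [-1.2, 2.3, 2.1]
finger_gap: 0.005
```

```bash
python3 -c "
from h import *
s=st()"
```

```text
t 15.75 tcp_m [-45.9   1.2  59.9] Fm [2.6 0.5 2.1] gap 0.005
```

Emit:
{"method": "servo_tool", "body": {
  "moves": [
    {"grip": 0, "travel": [-1, -2, 1], "twist": [0, 0, 0]},
    {"grip": 0, "travel": [-1, -4, 1], "twist": [0, 0, 0]},
    {"grip": 0, "travel": [1, -4, 1], "twist": [0, 0, 0]},
    {"grip": 0, "travel": [3, -4, 1], "twist": [0, 0, 0]},
    {"grip": 0, "travel": [4, -4, 1], "twist": [0, 0, 0]}
  ]
}}

```text
time: 16.38
position: [0.6164, -0.1193, 0.0569]
tcp_rot: [-0.108, 0.699, 0.107, 0.699]
wrist_force: [0.5, -0.7, 2.4]
finger_gap: 0.004
```

```bash
python3 -c "
from h import *
s=st()"
```

```text
t 16.38 tcp_m [-50.2  -0.2  56.9] Fm [-0.9 -0.3  2.4] gap 0.004
```

Emit:
{"method": "servo_tool", "body": {
  "moves": [
    {"grip": 0, "travel": [1, 0, 0], "twist": [0, 0, 0]},
    {"grip": 0, "travel": [2, 0, 0], "twist": [0, 0, 0]},
    {"grip": 0, "travel": [2, 0, 0], "twist": [0, 0, 0]}
  ]
}}

```text
time: 16.75
position: [0.6163, -0.1192, 0.0552]
tcp_rot: [-0.108, 0.699, 0.107, 0.699]
wrist_force: [0.1, -1.1, 3.9]
finger_gap: 0.006
```

Emit:
{"method": "servo_tool", "body": {
  "moves": [
    {"grip": 0, "travel": [1, 0, 0], "twist": [0, 0, 0]},
    {"grip": 0, "travel": [1, 0, 0], "twist": [0, 0, 0]}
  ]
}}

```text
time: 17.0
position: [0.6164, -0.1192, 0.0547]
tcp_rot: [-0.108, 0.699, 0.107, 0.699]
wrist_force: [-1.8, -0.6, 7.9]
finger_gap: 0.003
```

Emit:
{"method": "servo_tool", "body": {
  "moves": [
    {"grip": 0, "travel": [1, 0, 0], "twist": [0, 0, 0]},
    {"grip": 0, "travel": [1, 0, 0], "twist": [0, 0, 0]}
  ]
}}

```text
time: 17.25
position: [0.6165, -0.1192, 0.0545]
tcp_rot: [-0.108, 0.699, 0.107, 0.699]
wrist_force: [-4.8, -0.0, 12.9]
finger_gap: 0.002
```

Emit:
{"method": "servo_tool", "body": {
  "moves": [
    {"grip": 0, "travel": [1, 0, 0], "twist": [0, 0, 0]},
    {"grip": 0, "travel": [1, 0, 0], "twist": [0, 0, 0]}
  ]
}}

```text
time: 17.5
position: [0.6166, -0.1193, 0.054]
tcp_rot: [-0.108, 0.698, 0.107, 0.699]
wrist_force: [-4.3, -0.4, 14.1]
finger_gap: 0.004
```

Emit:
{"method": "servo_tool", "body": {
  "moves": [
    {"grip": 0, "travel": [0.5, 0, 0], "twist": [0, 0, 0]},
    {"grip": 0, "travel": [0.5, 0, 0], "twist": [0, 0, 0]}
  ]
}}

```text
time: 17.75
position: [0.6166, -0.1193, 0.0538]
tcp_rot: [-0.108, 0.698, 0.107, 0.699]
wrist_force: [-6.0, 0.3, 18.0]
finger_gap: 0.002
```

Emit:
{"method": "servo_tool", "body": {
  "moves": [
    {"grip": 0, "travel": [0.5, 0, 0], "twist": [0, 0, 0]},
    {"grip": 0, "travel": [0.5, 0, 0], "twist": [0, 0, 0]}
  ]
}}

```text
time: 18.0
position: [0.6166, -0.1193, 0.0537]
tcp_rot: [-0.108, 0.699, 0.107, 0.699]
wrist_force: [-8.1, 0.0, 20.3]
finger_gap: 0.005
```

Emit:
{"method": "servo_tool", "body": {
  "moves": [
    {"grip": 0, "travel": [0.5, 0, 0], "twist": [0, 0, 0]},
    {"grip": 0, "travel": [0.5, 0, 0], "twist": [0, 0, 0]}
  ]
}}

```text
time: 18.25
position: [0.6166, -0.1193, 0.053]
tcp_rot: [-0.108, 0.698, 0.107, 0.699]
wrist_force: [-7.3, 0.7, 18.3]
finger_gap: 0.004
```

```bash
python3 -c "
from h import *
s=st();print(s['ft_torque'])"
```

```text
t 18.25 tcp_m [-50.3  -0.4  53. ] Fm [ 2.8  6.8 18.3] gap 0.004
[-0.01539179  1.02716151 -0.04588185]
```

Emit:
{"method": "servo_tool", "body": {
  "moves": [
    {"grip": 0, "travel": [0.5, 0, 0], "twist": [0, 0, 0]},
    {"grip": 0, "travel": [0.5, 0, 0], "twist": [0, 0, 0]}
  ]
}}

```text
time: 18.5
position: [0.6167, -0.1193, 0.0529]
tcp_rot: [-0.108, 0.698, 0.107, 0.699]
wrist_force: [-8.2, 0.9, 21.0]
finger_gap: 0.005
```

Emit:
{"method": "servo_tool", "body": {
  "moves": [
    {"grip": 0, "travel": [0.5, 0, 0], "twist": [0, 0, 0]},
    {"grip": 0, "travel": [0.5, 0, 0], "twist": [0, 0, 0]}
  ]
}}

```text
time: 18.75
position: [0.6167, -0.1194, 0.0528]
tcp_rot: [-0.108, 0.698, 0.107, 0.699]
wrist_force: [-9.4, 0.4, 23.8]
finger_gap: 0.006
```

Emit:
{"method": "servo_tool", "body": {
  "moves": [
    {"grip": 0, "travel": [0.5, 0, 0], "twist": [0, 0, 0]},
    {"grip": 0, "travel": [0.5, 0, 0], "twist": [0, 0, 0]}
  ]
}}

```text
time: 19.0
position: [0.6168, -0.1194, 0.0527]
tcp_rot: [-0.108, 0.698, 0.107, 0.699]
wrist_force: [-9.6, 1.9, 25.5]
finger_gap: 0.005
```

```bash
python3 -c "
from h import *
import cv2
s=st()
for c in ['wrist','scene']:
  d=ctrl.capture(c)
  if c=='scene': cv2.imwrite('pics/s6.png',cv2.resize(d['image'][200:300,240:340,::-1],None,fx=6,fy=6,interpolation=2))
  for l in ['lever_tip','loop_bar','keeper_seat','loop_pin']: print(c,l,[(w2m(x['point']).round(1),round(x['score'],2)) for x in ctrl.place_of(l,c)[:1]])"
```

```text
t 19.0 tcp_m [-50.4  -0.5  52.7] Fm [ 4.7  8.6 25.5] gap 0.005
wrist lever_tip []
wrist loop_bar [(array([54.1,  0.6, 50.6]), 0.75)]
wrist keeper_seat [(array([55.2,  4.5, 47.4]), 0.64)]
wrist loop_pin []
scene lever_tip [(array([-65.8,  -1.1,  50.8]), 0.82)]
scene loop_bar [(array([57.2,  2.8, 47.8]), 0.68)]
scene keeper_seat [(array([61.9,  0.6, 51.1]), 0.51)]
scene loop_pin [(array([-26.9,  -2.2,  47.5]), 0.49)]
```

View pics/s6.png

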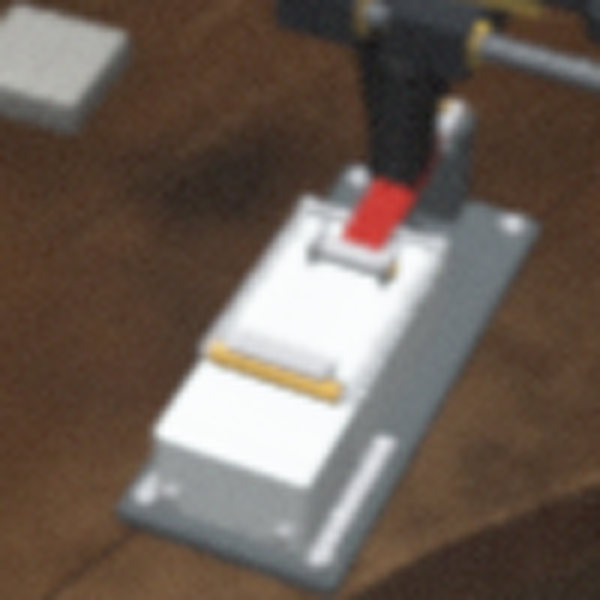

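The mould is shut, with the bar hooked at (275,370) and the lever nearly flat under the fingers. Only the catch still resists.

Emit:
{"method": "servo_tool", "body": {
  "moves": [
    {"grip": 0, "travel": [0.5, 0, 0], "twist": [0, 0, 0]},
    {"grip": 0, "travel": [0.5, 0, 0], "twist": [0, 0, 0]}
  ]
}}

```text
time: 19.75
position: [0.6168, -0.1194, 0.0518]
tcp_rot: [-0.108, 0.698, 0.107, 0.699]
wrist_force: [-9.1, 0.7, 22.3]
finger_gap: 0.001
```

```bash
python3 -c "
from h import *
s=st()"
```

```text
t 19.75 tcp_m [-50.4  -0.5  51.8] Fm [ 3.4  8.5 22.3] gap 0.001
```

Emit:
{"method": "servo_tool", "body": {
  "moves": [
    {"grip": 0, "travel": [0.5, 0, 0], "twist": [0, 0, 0]},
    {"grip": 0, "travel": [0.5, 0, 0], "twist": [0, 0, 0]}
  ]
}}

```text
time: 20.0
position: [0.6168, -0.1194, 0.0516]
tcp_rot: [-0.108, 0.698, 0.107, 0.699]
wrist_force: [-10.1, 0.9, 25.0]
finger_gap: 0.004
```

Emit:
{"method": "servo_tool", "body": {
  "moves": [
    {"grip": 0, "travel": [0.4, 0, 0], "twist": [0, 0, 0]},
    {"grip": 0, "travel": [0.4, 0, 0], "twist": [0, 0, 0]}
  ]
}}

```text
time: 20.25
position: [0.6168, -0.1194, 0.0515]
tcp_rot: [-0.108, 0.698, 0.107, 0.699]
wrist_force: [-10.3, 1.1, 27.1]
finger_gap: 0.005
```

Emit:
{"method": "servo_tool", "body": {
  "moves": [
    {"grip": 0, "travel": [0.4, 0, 0], "twist": [0, 0, 0]},
    {"grip": 0, "travel": [0.4, 0, 0], "twist": [0, 0, 0]}
  ]
}}

```text
time: 20.5
position: [0.6172, -0.1194, 0.0501]
tcp_rot: [-0.108, 0.698, 0.107, 0.7]
wrist_force: [-5.7, 1.4, 19.7]
finger_gap: 0.009
```

Emit:
{"method": "servo_tool", "body": {
  "moves": [
    {"grip": 0, "travel": [0, 0, 0], "twist": [0, 0, 0]},
    {"grip": 0, "travel": [0, 0, 0], "twist": [0, 0, 0]}
  ]
}}

```text
time: 20.75
position: [0.6172, -0.1194, 0.0501]
tcp_rot: [-0.108, 0.698, 0.107, 0.7]
wrist_force: [-6.2, 0.5, 19.0]
finger_gap: 0.004
```

Emit:
{"method": "servo_tool", "body": {
  "moves": [
    {"grip": 0, "travel": [-1.5, 0, 0], "twist": [0, 0, 0]},
    {"grip": 0, "travel": [-3, 0, 0], "twist": [0, 0, 0]},
    {"grip": 0, "travel": [-3, 0, 0], "twist": [0, 0, 0]}
  ]
}}

```text
time: 21.12
position: [0.6164, -0.119, 0.0504]
tcp_rot: [-0.108, 0.699, 0.108, 0.699]
wrist_force: [0.5, -0.6, 7.1]
finger_gap: 0.004
```

Emit:
{"method": "servo_tool", "body": {
  "moves": [
    {"grip": 0, "travel": [-2, 0, 0], "twist": [0, 0, 0]},
    {"grip": 0, "travel": [-2, 0, 0], "twist": [0, 0, 0]}
  ]
}}

```text
time: 21.38
position: [0.6151, -0.1185, 0.0508]
tcp_rot: [-0.107, 0.7, 0.108, 0.698]
wrist_force: [-0.2, -0.5, -0.9]
finger_gap: 0.006
```

Emit:
{"method": "servo_tool", "body": {
  "moves": [
    {"grip": 0, "travel": [-60, 0, 0], "twist": [0, 0, 0]},
    {"grip": 0, "travel": [-120, 20, 0], "twist": [0, 0, 0]},
    {"grip": 0, "travel": [-180, 20, 0], "twist": [0, 0, 0]},
    {"grip": 0, "travel": [-200, 20, 0], "twist": [0, 0, 0]},
    {"grip": 0, "travel": [-200, 20, 0], "twist": [0, 0, 0]}
  ]
}}

```text
time: 22.0
position: [0.6105, -0.1, 0.2528]
tcp_rot: [-0.108, 0.698, 0.107, 0.7]
wrist_force: [-0.1, 0.1, -0.9]
finger_gap: 0.004
```

```bash
python3 -c "
from h import *
import cv2
s=st()
for c in ['wrist','scene']:
  d=ctrl.capture(c)
  if c=='scene': cv2.imwrite('pics/s7.png',cv2.resize(d['image'][200:300,240:340,::-1],None,fx=6,fy=6,interpolation=2))
  else: cv2.imwrite('pics/w7.png',cv2.resize(d['image'][60:250,220:340,::-1],None,fx=3,fy=3,interpolation=2))
  for l in ['lever_tip','loop_bar','keeper_seat','loop_pin']: print(c,l,[(w2m(x['point']).round(1),round(x['score'],2)) for x in ctrl.place_of(l,c)[:1]])"
```

```text
t 22.0 tcp_m [-30.   -0.4 252.8] Fm [ 0.1  0.1 -0.9] gap 0.004
wrist lever_tip [(array([-64.8,   0.7,  48. ]), 0.72)]
wrist loop_bar [(array([56.1,  0.6, 49.1]), 0.81)]
wrist keeper_seat [(array([58.1,  0.5, 49.2]), 0.64)]
wrist loop_pin []
scene lever_tip [(array([-64.1,  -3.2,  49.6]), 0.92)]
scene loop_bar [(array([60.1,  4.4, 53. ]), 0.74)]
scene keeper_seat [(array([58.2,  3.5, 52.7]), 0.51)]
scene loop_pin [(array([-28.8,  -2. ,  45. ]), 0.72)]
```

View pics/s7.png

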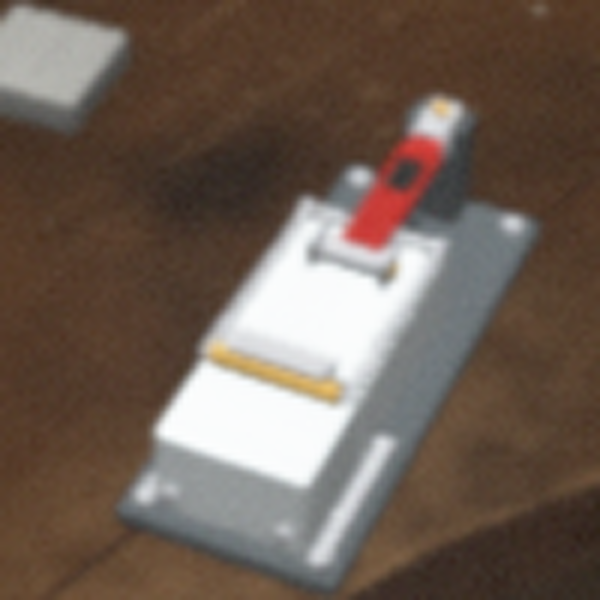

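View pics/w7.png

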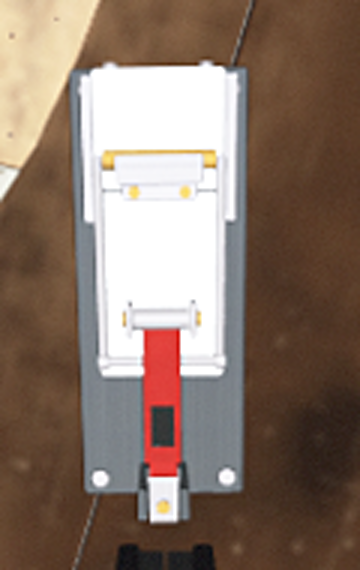

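```bash
python3 -c "
from h import *
st();ctrl.capture('wrist')
print([w2m(x['point']).round(1) for x in ctrl.place_of('lever_tip','wrist')[:1]])
print(ctrl.hand_in())"
```

```text
t 22.5 tcp_m [-29.6   0.3 251. ] Fm [-0.6 -0.4  0.7] gap 0.004
[array([-66.9,   1.9,  48.7])]
the job is handed in; nothing more can be done
None
```

The mould is latched shut and I handed the job in at 22.5 s of the 72 s allowed. `hand_in` gives no verdict, so the result is my own reading of the checks below.

**What I did:**
- Tipped the lever over to about 2.2 rad.
- Pressed the loop's bar down onto the sliding half and pushed it back under the lip until the push stiffened to about 12 N.
- Swung the lever back and pressed it down in 0.4–1 mm steps.
- The most I pressed with was about 27 N at roughly 52 mm from the lever's axis, or about 23 N at the tip. The lever then dropped suddenly by 1.4 mm to flat, with the tool tip at 50.1 mm, and the load fell to 19 N.

**Last checks:**
- **Lever:** it did not follow the fingers up; the force was gone by 50.8 mm. It still measured about 49 mm high at the tip 1.1 s later, with the robot clear. The wrist picture shows the catch's tongue over the lever's end.
- **Bar and mould:** the bar is in the hook at about x 56–60 mm, and the halves look shut.
- **Other things on the bench:** I did not touch them. The steel block looked unmoved in the final picture; I did not measure the bottle or the clamp again.

**Less certain:**
- **Catch:** I judged the snap from the drop, the force and the picture, as the catch itself cannot be read.
- **Camera agreement:** the cameras differed by up to about 4 mm on where the bar is.
- **Seating angle:** seating the bar left the lever at about 1.2 rad instead of the 1.7 rad described. I can't tell how much of that came from the sliding half already shifting towards shut.

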